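# Refit the burnisher's speed knob and hold it pressed in

### The arm

A 6-joint arm with a two-finger parallel gripper is mounted at the origin on the work surface. World frame = base frame: x ahead of the robot, y to its left, z up, the work surface at z = 0. Lengths are in m, angles in rad, forces in N, time in s.
With the tool pointing down it reaches from about 0.375 to 0.9 m from the base axis. Payload 3.1 kg.
Tool frame: the origin (TCP) lies at the very end of the fingers, on their centre line; the grasp point (between the pads) lies 19 mm behind it; z points along the fingers, y is the direction in which the jaws open and shut (so a half turn about z gives the same grasp; the last joint's range is limited). The gripper opens to 85 mm and grips with 20 to 120 N. Pads are 22 mm wide; open, the fingers measure 114 mm over their backs; the gripper's body (76 mm by 85 mm) begins 54 mm behind the grasp point. The pads swing forward as they close: fully open they stand 13 mm farther back than shut.
Start: joints at [-1.484, 0.527, 1.433, -0, 1.181, -0.178], TCP at [0.164, -0.603, 0.231] pointing down, gripper open.
Joint ranges: [-3.08, 3.08], [-0.75, 2.2], [0.22, 2.44], [-1.43, 4.57], [0, 2.65], [-2.85, 2.85]. Speed limits (rad/s): [2.79, 2.79, 3.14, 3.14, 3.14, 3.14].

### API

Orientations are given as a unit quaternion [x, y, z, w].
In Python, from station import manip gives the robot as it stands. The module is installed in compiled form; this text tells all that it offers.
- The arm moves only by the tool send_rows, never from a script. Its argument "commands" is a list of rows, each an object with "delta_pos": the shift along the world's x, y, z in cm, a list of three; "yaw": the turn about the world's z in rad. A call has 1 to 10 rows; each row shifts and turns the pose as measured when the row begins; what a row does not reach is not made up. A row lasts 1/8 s, in which the tool goes at most 62.5 mm and 10.7 degrees, less where a joint would pass 70% of its speed; a pose out of reach is approached as far as the arm can. A call is refused whole if a number of a shift passes 6.25 or a number of a turn 0.188, either way. A call with a gripper value outside its range is refused whole. "grip" is the closure, from -1 (fully open) to 1 (shut), set as the call begins (left out, the last holds). The fingers move at their own pace and stop on an object; "force" is the grip in N (left out, the last holds). Time passes only in rows, so rows that do not move let the fingers close. It gives the time, the measured TCP pose, the force and the opening at its end, in the units of the state.
- manip.sense(): the state, without advancing time (a new reading comes with each control period).
- manip.snapshot(name): name is "side" or "top" or "wrist"; returns the picture (420x560x3 uint8, blue, green, red); there is no depth.
- manip.get_calibration(name): a dict with "fx", "fy", "cx", "cy" (pixels), "world_to_cam" (4x4, takes a point from world to camera coordinates); the wrist camera has in their place "mount" (4x4, takes a point from camera to tool coordinates, whose origin is the TCP and whose axes are the flange's). Camera axes: x right, y down, z forward; pixel columns grow to the right and rows downward; lengths in m; the calibration is good to about 2 mm. A picture is of the moment at which its call begins: read the wrist's pose just before it. get_calibration takes no time and is no camera call.
- manip.sign_off(): hands the job in, once; it reports no verdict.
The state is a dict: "t": time; "q": joint angles; "qd": joint speeds; "tau": joint torques, N m; "tcp_pos": TCP position; "tool_rot": TCP orientation; "force": force on the tool from outside, world axes, zero at the start; "ft_torque": the same for the moment, N m; "finger_gap": opening from 0.0 (shut) to 1.0 (fully open).
Only numpy, scipy, OpenCV 4.12 (cv2) and the standard library are available. Lean on these libraries where they do the work, as an engineer would, in place of code of your own. Each camera call takes 0.05 s, during which the arm holds its last target. There are 200 camera calls.

### The job

The speed controller on the grating bench has lost its pointer knob. Pick the pointer knob up off the steel sheet, turn it so that the flat in its bore matches the flat of the controller's bare D-shaped spindle, push it fully home on the spindle and press knob and spindle down to the spindle's stop, and finish while still holding the knob pressed down there: do not let go. Leave the star knob, the jar, the abrasive drum and the spanner where they are.

Things in the scene. Friction and masses are not known exactly. Their poses are not given: they have to be found in the camera images.
- knob_center (a point): Loose black plastic pointer knob, 90 g, 50 mm tall, mouth down on the steel sheet. This point: on its axis, 25 mm above its underside; z up, x to the nose. Lower 24 mm: round 12-sided skirt 44 mm across. Upper 26 mm: upright grip bar 14 mm wide (y), along x from -22 to +18 mm, then tapering to a 4 mm wide nose 33 mm from the axis. A white line tops the bar's nose half.
- knob_mouth (a point): Centre of the pointer knob's underside, on its axis at the mouth of its bore (25 mm below knob_center); same axes. The bore is a D-shaped blind hole, 20 mm deep, radius 11 mm, with one flat 6.1 mm from the axis on the nose (+x) side.
- knob_nose (a point): The end of the knob's nose, 33 mm ahead of the knob's axis and 37 mm above its underside.
- spindle_tip (a point): Centre of the top of the bare steel spindle; z up. The spindle rises 33 mm above the controller. D-section: radius 10 mm, one flat 5 mm from the axis on this point's +x side; the top 3 mm taper in by 2 mm. The knob fits (1 mm all round, about 7 degrees) only with its nose along this +x; fully home, the bore's bottom rests on the spindle's top and knob_mouth is 20 mm below this point.
- spindle (a joint): How far the spindle is pressed down, in m: 0 is up, 0.008 is its stop. A spring pushes it up with 6.4 N at 0, growing to 12.8 N at the stop; spindle_tip sinks with it. At the stop a knob that is fully home still clears the black collar by 2 mm.
- controller: The speed controller, a grey metal box 160 x 180 x 80 mm, fixed to the bench; origin at the centre of its underside, z up. The spindle stands in the middle of its top, in a black collar 34 mm across and 3 mm thick, and may stand at another angle than the box; friction (0.6 N m) holds it at that angle.
- star_knob: Bystander: a round five-lobed black clamping knob 52 mm across and 28 mm tall, no pointer, on its narrow steel hub, on the same steel sheet as the pointer knob (the two may change places, never nearer than 100 mm axis to axis). Origin at the centre of its underside.
- sheet: The steel sheet, 220 mm (x) x 260 mm (y) x 3 mm, fixed flat on the bench top (bench top at height 0). Origin at the centre of its underside.
- drum: Bystander: an abrasive drum standing on end, 100 mm across and 100 mm tall, left of the controller. Origin at the centre of its underside.
- jar: Bystander: a closed white paste jar, 64 mm across and 70 mm tall, on the far side. Origin at the centre of its underside.
- spanner: Bystander: a steel spanner 200 mm long lying on the far side of the bench. Its long axis is its x.
Things that resemble listed ones, but are neither listed nor needed, are in the scene too. Leave any orange or purple look-alike of the part that bears knob_center alone.

How it is judged:
By the outcome, as a careful person would: the job done as asked, in the order asked, and still so for the second after the job is handed in, while the arm keeps its last pose, push and grip.
It also fails if it takes over 45 s, if anything falls off the work surface, if the arm or the gripper's body presses on something with over 40 N, if the wrist force passes 120 N, or if a joint passes its speed limit or range.

## Working session

There is one attempt and no reset: what is moved stays moved. The work goes in short steps, Python scripts to look and compute and a tool call to move; the robot and the scene stay as the last step left them, time stands still between calls to the robot, and variables do not carry over. Pictures are saved under pics/ and viewed, about 8 in all and at most 12, crops included, and the job is handed in when it is done.

Besides the shell and the picture viewer there is one more tool, called after "Emit:" as name(argument=value, ...) on one line, values as JSON. send_rows: Moves the arm, as the interface text tells. Its arguments: {"type":"object","properties":{"commands":{"type":"array","items":{"type":"object","properties":{"delta_pos":{"type":"array","items":{"type":"number"}},"yaw":{"type":"number"}}}},"grip":{"type":"number"},"force":{"type":"number"}},"required":["commands"]}

```bash
mkdir -p pics; cat > h.py <<'E'
import numpy as np, cv2
from station import manip
from scipy.spatial.transform import Rotation as R
def cam(name,s=None):
    c=manip.get_calibration(name)
    K=np.array([[c["fx"],0,c["cx"]],[0,c["fy"],c["cy"]],[0,0,1]])
    if name=="wrist":
        s=s or manip.sense(); T=np.eye(4);T[:3,:3]=R.from_quat(s["tool_rot"]).as_matrix();T[:3,3]=s["tcp_pos"]
        W=np.linalg.inv(T@np.array(c["mount"]))
    else: W=np.array(c["world_to_cam"])
    return K,W
def ray(KW,uv,z):
    K,W=KW;Rm=W[:3,:3];o=-Rm.T@W[:3,3]
    uv=np.atleast_2d(uv).astype(float)
    d=(np.linalg.inv(K)@np.c_[uv,np.ones(len(uv))].T).T@Rm
    return o+d*((z-o[2])/d[:,2])[:,None]
def proj(KW,P):
    K,W=KW;p=(W[:3,:3]@np.atleast_2d(P).T).T+W[:3,3];p=p@K.T
    return p[:,:2]/p[:,2:]
E
python3 - <<'E'
from h import *
s=manip.sense();print(s)
for n in("top","side"):
    im=manip.snapshot(n);cv2.imwrite(f"pics/{n}0.png",im)
    K,W=cam(n);print(n,K[0,0],-W[:3,:3].T@W[:3,3],W[2,:3])
E
```

```text
{'t': 0.0, 'q': array([-1.48449978e+00,  5.28479439e-01,  1.43385478e+00, -3.71514552e-07,
        1.18141713e+00, -1.78492595e-01]), 'qd': array([-1.20035232e-03, -3.90685062e-04, -5.62168515e-05, -1.37428996e-04,
        2.94637272e-04,  6.71497236e-04]), 'tau': array([-4.94553242e-04, -4.42356992e+01, -1.78024596e+01, -1.54453073e-04,
        8.41315807e-03,  1.49485612e-05]), 'tcp_pos': array([ 0.16353795, -0.60250384,  0.23034058]), 'tool_rot': array([ 9.91248047e-01,  1.32008126e-01,  4.95667934e-05, -1.07821353e-03]), 'force': array([-0.51287864, -0.37118427, -0.43760937]), 'ft_torque': array([-0.00395937, -0.00594229, -0.05063923]), 'finger_gap': 0.9989857371196565}
top 531.5265480458953 [0.50619433 0.10509138 1.30206596] [ 0.07104512  0.02448212 -0.99717261]
side 490.80454541626517 [0.51606213 1.2153213  0.83655363] [ 0.06195934 -0.82595311 -0.56032357]
```

View pics/top0.png

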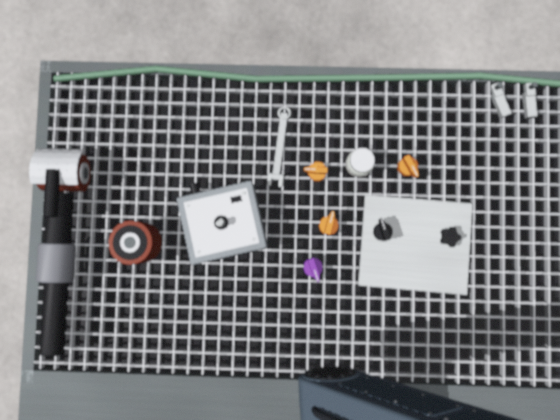

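View pics/side0.png

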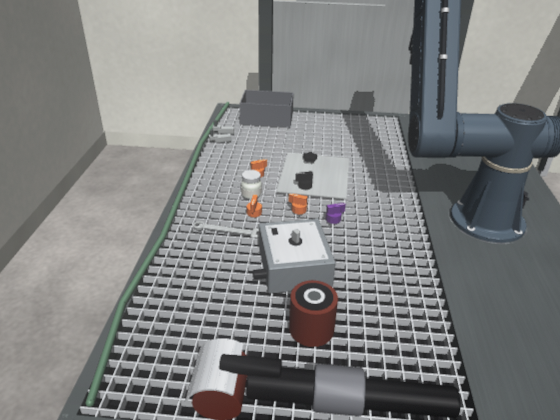

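Top view: the black things on the sheet are the pointer knob at (383,230), with its nose toward the top of the picture, and the star knob at (451,236). The look-alikes are orange at (317,171), (408,166) and (329,224), and purple at (313,269). The spindle is at (221,222), the drum at (131,242) and the jar at (360,162). The side view agrees: knob at (305,180), star at (310,157), spindle at (295,237). I choose (383,230) and will check it in a close crop.

```bash
python3 - <<'E'
from h import *
im=cv2.imread("pics/top0.png");KW=cam("top")
print("knob",ray(KW,[383,231],.03),"star",ray(KW,[451,236],.02),"spindle",ray(KW,[221,222],.11))
print(ray(KW,[[361,195],[472,202],[360,286],[467,295]],.003))
c=manip.get_calibration("wrist");print({k:np.round(v,3) for k,v in c.items()})
a=cv2.resize(im[205:255,355:480],None,fx=6,fy=6,interpolation=cv2.INTER_CUBIC)
b=cv2.resize(im[195:245,170:270],None,fx=6,fy=6,interpolation=cv2.INTER_CUBIC)
o=np.zeros((600,750,3),np.uint8);o[:300]=a;o[300:,:600]=b
cv2.imwrite("pics/crop1.png",o)
E
```

```text
knob [[ 0.54166678 -0.11672394  0.03      ]] star [[ 0.53453145 -0.28049862  0.02      ]] spindle [[0.54950737 0.26023456 0.11      ]]
[[ 0.6288801  -0.06661535  0.003     ]
 [ 0.61890899 -0.33586743  0.003     ]
 [ 0.40811358 -0.06801957  0.003     ]
 [ 0.39443333 -0.32450831  0.003     ]]
{'fx': np.float64(326.823), 'fy': np.float64(326.823), 'cx': np.float64(281.719), 'cy': np.float64(207.451), 'mount': array([[-0.001, -0.951, -0.311,  0.079],
       [ 1.   , -0.001,  0.001,  0.001],
       [-0.001, -0.311,  0.951, -0.142],
       [ 0.   ,  0.   ,  0.   ,  1.   ]])}
```

View pics/crop1.png

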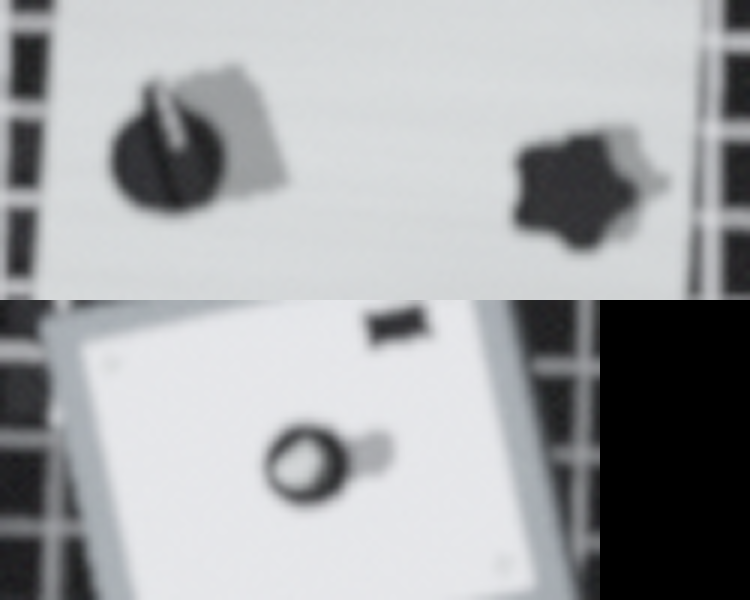

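The crop confirms the choice: round skirt, bar and white line, with the nose up and slightly left. The star knob is clearly lobed. I'll go over the knob with the wrist camera.

Emit:
send_rows(commands=[{"delta_pos": [3.8,4.8,-0.3]},{"delta_pos": [3.8,4.8,-0.3]},{"delta_pos": [3.8,4.8,-0.3]},{"delta_pos": [3.8,4.8,-0.3]},{"delta_pos": [3.8,4.8,-0.3]},{"delta_pos": [3.8,4.8,-0.3]},{"delta_pos": [3.8,4.8,-0.3]},{"delta_pos": [3.8,4.8,-0.3]},{"delta_pos": [3.8,4.8,-0.3]},{"delta_pos": [3.8,4.8,-0.3]}], grip=-1, force=60)

```text
validation failed for argument at $.co...
```

Emit:
send_rows(commands=[{"delta_pos": [3.8,4.8,-0.3],"yaw": 0},{"delta_pos": [3.8,4.8,-0.3],"yaw": 0},{"delta_pos": [3.8,4.8,-0.3],"yaw": 0},{"delta_pos": [3.8,4.8,-0.3],"yaw": 0},{"delta_pos": [3.8,4.8,-0.3],"yaw": 0},{"delta_pos": [3.8,4.8,-0.3],"yaw": 0},{"delta_pos": [3.8,4.8,-0.3],"yaw": 0},{"delta_pos": [3.8,4.8,-0.3],"yaw": 0},{"delta_pos": [3.8,4.8,-0.3],"yaw": 0},{"delta_pos": [3.8,4.8,-0.3],"yaw": 0}], grip=-1, force=60)

```text
t: 1.35
tcp_pos: [0.5464, -0.1145, 0.1969]
tool_rot: [0.992, 0.127, -0.0, -0.0]
force: [0.2, -0.8, 0.7]
finger_gap: 1.0
```

```bash
python3 - <<'E'
from h import *
s=manip.sense();im=manip.snapshot("wrist");cv2.imwrite("pics/w1.png",im)
np.save("w1.npy",np.r_[s["tcp_pos"],s["tool_rot"]]);print(s["tcp_pos"])
E
```

```text
[ 0.54638893 -0.11449634  0.19693361]
```

Emit:
send_rows(commands=[{"delta_pos": [0,6.2,0],"yaw": 0},{"delta_pos": [0,6.2,0],"yaw": 0},{"delta_pos": [0,6.2,0],"yaw": 0},{"delta_pos": [0,6.2,0],"yaw": 0},{"delta_pos": [0,6.2,0],"yaw": 0},{"delta_pos": [0,6.2,0],"yaw": 0},{"delta_pos": [0,0,0],"yaw": 0}])

```text
t: 2.28
tcp_pos: [0.5496, 0.2634, 0.1942]
tool_rot: [0.991, 0.13, 0.002, -0.002]
force: [0.5, -0.8, -0.1]
finger_gap: 1.0
```

```bash
python3 - <<'E'
from h import *
s=manip.sense();im=manip.snapshot("wrist");cv2.imwrite("pics/w2.png",im)
np.save("w2.npy",np.r_[s["tcp_pos"],s["tool_rot"]]);print(s["t"],s["tcp_pos"],s["tool_rot"],s["q"])
a=cv2.imread("pics/w1.png")
cv2.imwrite("pics/w12.png",np.hstack([a[60:420,100:480],im[60:420,100:480]]))
E
```

```text
2.275 [0.549638   0.26337805 0.19423478] [ 0.99147676  0.13025127  0.00213924 -0.00196866] [0.26205833 0.54749152 1.51435257 0.00380022 1.07499397 1.56980878]
```

View pics/w12.png

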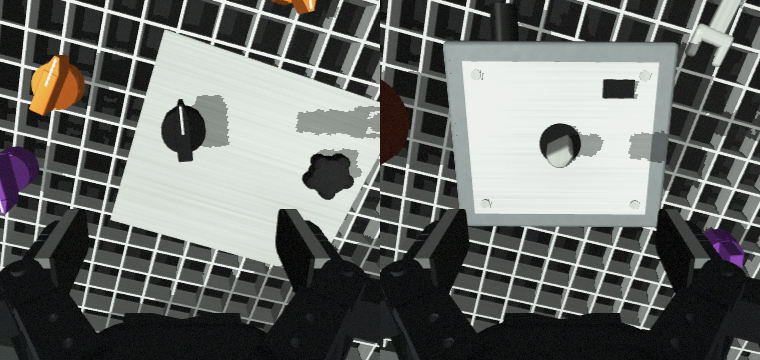

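Left half (knob): the knob is at (183,130), its white line pointing up and slightly left, with the star at (328,175). Right half: the spindle is at (560,152) in its collar, with the flat apparently toward the upper left. I'll zoom in.

```bash
python3 - <<'E'
from h import *
a=cv2.imread("pics/w1.png");b=cv2.imread("pics/w2.png")
f=lambda i,y,x,k:cv2.resize(i[y:y+k,x:x+k],(400,400),interpolation=cv2.INTER_CUBIC)
A=f(a,145,240,80);B=f(b,180,252,60)   # scale 5, 6.667
B=cv2.convertScaleAbs(B,alpha=1.0)
cv2.imwrite("pics/w12z.png",np.hstack([A,B]))
E
```

```text
(no output)
```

View pics/w12z.png

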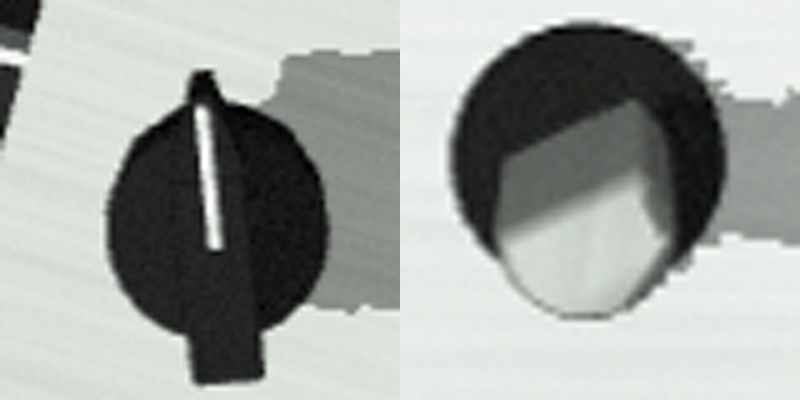

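The flat's base edge runs from (503,157) to (637,100) and faces the upper left of the picture. The knob's white line runs from (203,107) to (215,248), and its tail corners are at (195,382) and (263,377).

```bash
python3 - <<'E'
from h import *
def load(n):
    v=np.load(n);return cam("wrist",{"tcp_pos":v[:3],"tool_rot":v[3:]})
A,B=load("w1.npy"),load("w2.npy")
fa=lambda p:np.array([240,145])+(np.array(p,float)+.5)/5-.5
fb=lambda p:np.array([252,180])+(np.array(p,float)-[400,0]+.5)/6.667-.5
a=lambda v:np.arctan2(v[1],v[0])
l=ray(A,fa([[203,107],[215,248],[195,382],[263,377]]),.053)
print("line",l[:2],"len",np.linalg.norm(l[0]-l[1]),"yaw",a((l[0]-l[1])),"tail mid",l[2:].mean(0),"w",np.linalg.norm(l[2]-l[3]))
t=l[2:].mean(0);n=(l[0]+l[1])/2-t;u=n/np.linalg.norm(n);print("yaw tail->line",a(n),"axis",t+.022*u)
im=cv2.imread("pics/w2.png",0)
e=ray(B,fb([[503,157],[637,100]]),.083);d=e[1]-e[0];print("flat base",np.linalg.norm(d),"normal yaw",a([-d[1],d[0]]),e.mean(0))
e=ray(B,fb([[503,240],[635,178]]),.113);d=e[1]-e[0];print("flat top",np.linalg.norm(d),"normal yaw",a([-d[1],d[0]]),e.mean(0))
c=ray(B,fb([[588,158],[452,158],[724,158]]),.083);print("collar",c[0],np.linalg.norm(c[1]-c[2]))
# top-view checks
T=cam("top");print("top-view spindle tip",ray(T,[221-1.3,222],.113), "proj collar",proj(T,c[0]))
print("tool yaw",a(R.from_quat(manip.sense()["tool_rot"]).as_matrix()[:,0]))
E
```

```text
line [[ 0.56992415 -0.10765434  0.053     ]
 [ 0.54540898 -0.11621133  0.053     ]] len 0.02596566843575419 yaw 0.3358270138224356 tail mid [ 0.52141249 -0.12513675  0.053     ] w 0.01271846157559404
yaw tail->line 0.3492731780769732 axis [ 0.54208416 -0.11760802  0.053     ]
flat base 0.017803001037336976 normal yaw 0.6773883031451585 [0.55310995 0.26784666 0.083     ]
flat top 0.01596664556925309 normal yaw 0.7198924329031019 [0.55292445 0.26741022 0.113     ]
collar [0.55008037 0.26475217 0.083     ] 0.0331186699654827
top-view spindle tip [[0.54931765 0.26276765 0.113     ]] proj collar [[220.55870221 222.1652275 ]]
tool yaw 0.25927478467519777
```

The checks hold: the flat chord is 17.8 mm (17.3 given), the collar 33.1 mm (34 given), the white line about 26 mm and the bar 12.7 mm wide (14 given).

| | Position (x, y) | Yaw |
|---|---|---|
| Spindle | (.5497, .2648) | about 0.69 |
| Knob | (.542, -.1175) | about 0.345 |

Going back to the knob now.

Emit:
send_rows(commands=[{"delta_pos": [-0.1,-6.2,0],"yaw": 0.04},{"delta_pos": [-0.1,-6.2,0],"yaw": 0.04},{"delta_pos": [-0.1,-6.2,0],"yaw": 0},{"delta_pos": [-0.1,-6.2,0],"yaw": 0},{"delta_pos": [-0.1,-6.2,0],"yaw": 0},{"delta_pos": [-0.2,-6.2,-1],"yaw": 0},{"delta_pos": [0,0,-4],"yaw": 0},{"delta_pos": [0,0,-1],"yaw": 0},{"delta_pos": [0,0,0],"yaw": 0}])

```text
t: 3.45
tcp_pos: [0.5368, -0.1247, 0.1334]
tool_rot: [0.987, 0.163, 0.001, 0.001]
force: [1.0, 0.0, -0.4]
finger_gap: 1.0
```

```bash
cat > st.py <<'E'
from h import *
s=manip.sense();x=R.from_quat(s["tool_rot"]).as_matrix()[:,0]
print(s["t"],np.round(s["tcp_pos"],4),"yaw",np.arctan2(x[1],x[0]),np.round(s["force"],1),s["finger_gap"],np.round(s["q"][5],2))
E
python3 st.py; python3 - <<'E'
from h import *
im=manip.snapshot("wrist");cv2.imwrite("pics/w3.png",im)
KW=cam("wrist");u=np.array([np.cos(.345),np.sin(.345),0])
for d in(.004,.032,-.022):
    p=proj(KW,np.array([.542,-.1175,.053])+d*u)[0];cv2.circle(im,tuple(np.int32(p.round())),2,(0,0,255),-1)
cv2.imwrite("pics/w3m.png",cv2.resize(im[100:420,140:420],None,fx=1.8,fy=1.8))
E
```

```text
3.45 [ 0.5368 -0.1247  0.1334] yaw 0.3280478535597668 [ 1.   0.  -0.4] 1.000303228042504 0.81
```

View pics/w3m.png

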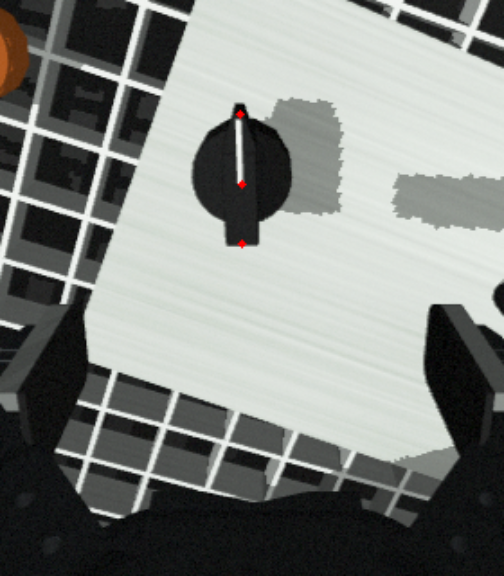

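The predicted axis, line and tail points (red, about (241,184), (240,114) and (241,243)) fall on the knob, so I'm going down to grip it.

Emit:
send_rows(commands=[{"delta_pos": [0.5,0.7,-1],"yaw": 0.017},{"delta_pos": [0,0,-3],"yaw": 0},{"delta_pos": [0,0,-3],"yaw": 0},{"delta_pos": [0,0,-2],"yaw": 0},{"delta_pos": [0,0,0],"yaw": 0}])

```text
t: 4.12
tcp_pos: [0.5472, -0.1127, 0.0451]
tool_rot: [0.984, 0.178, 0.006, 0.004]
force: [0.1, 0.3, 0.4]
finger_gap: 1.0
```

```bash
python3 st.py
```

```text
4.125 [ 0.5472 -0.1127  0.0451] yaw 0.357132877827792 [0.1 0.3 0.4] 1.000413222973821 0.81
```

Emit:
send_rows(commands=[{"delta_pos": [-0.5,-0.5,0],"yaw": -0.01},{"delta_pos": [0,0,-0.8],"yaw": 0},{"delta_pos": [0,0,0],"yaw": 0}])

```text
t: 4.5
tcp_pos: [0.5439, -0.1175, 0.0391]
tool_rot: [0.985, 0.174, 0.008, 0.005]
force: [0.1, -0.5, 0.2]
finger_gap: 1.001
```

```bash
python3 st.py
```

```text
4.5 [ 0.5439 -0.1175  0.0391] yaw 0.3488796982408039 [ 0.1 -0.5  0.2] 1.0013242920939047 0.81
```

Emit:
send_rows(commands=[{"delta_pos": [-0.2,0,-0.5],"yaw": -0.004},{"delta_pos": [0,0,-0.4],"yaw": 0},{"delta_pos": [0,0,0],"yaw": 0}])

```text
t: 4.88
tcp_pos: [0.5421, -0.1179, 0.0301]
tool_rot: [0.985, 0.171, 0.009, 0.006]
force: [-0.3, -0.8, 0.7]
finger_gap: 1.002
```

```bash
python3 st.py
```

```text
4.875 [ 0.5421 -0.1179  0.0301] yaw 0.34426385624466105 [-0.3 -0.8  0.7] 1.0018422181179214 0.81
```

Emit:
send_rows(commands=[{"delta_pos": [0,0,0],"yaw": 0},{"delta_pos": [0,0,0],"yaw": 0},{"delta_pos": [0,0,0],"yaw": 0},{"delta_pos": [0,0,0],"yaw": 0},{"delta_pos": [0,0,0],"yaw": 0},{"delta_pos": [0,0,0],"yaw": 0}], grip=1, force=70)

```text
t: 5.62
tcp_pos: [0.5424, -0.1179, 0.0306]
tool_rot: [0.985, 0.171, 0.009, 0.006]
force: [0.4, -0.7, 0.1]
finger_gap: 0.146
```

```bash
python3 st.py
```

```text
5.625 [ 0.5424 -0.1179  0.0306] yaw 0.34419256737385634 [ 0.4 -0.7  0.1] 0.1457375653960333 0.81
```

Emit:
send_rows(commands=[{"delta_pos": [0,0,1],"yaw": 0},{"delta_pos": [0,0,3],"yaw": 0},{"delta_pos": [0,0,5],"yaw": 0},{"delta_pos": [0,0,5],"yaw": 0},{"delta_pos": [0,0,2],"yaw": 0},{"delta_pos": [0,0,0],"yaw": 0}])

```text
t: 6.38
tcp_pos: [0.541, -0.1175, 0.1969]
tool_rot: [0.985, 0.171, 0.009, 0.006]
force: [0.1, 0.6, -1.4]
finger_gap: 0.147
```

```bash
python3 st.py
```

```text
6.375 [ 0.541  -0.1175  0.1969] yaw 0.3441296362393521 [ 0.1  0.6 -1.4] 0.1469920350072312 0.81
```

Emit:
send_rows(commands=[{"delta_pos": [0,2,0],"yaw": 0.03},{"delta_pos": [0.1,4,0],"yaw": 0.035},{"delta_pos": [0.1,4,0],"yaw": 0.035},{"delta_pos": [0.1,4,0],"yaw": 0.035},{"delta_pos": [0.1,4,0],"yaw": 0.035},{"delta_pos": [0.1,4,0],"yaw": 0.035},{"delta_pos": [0.1,4,0],"yaw": 0.035},{"delta_pos": [0.1,4,0],"yaw": 0.035},{"delta_pos": [0,3,0],"yaw": 0.035},{"delta_pos": [0,0,0],"yaw": 0}])

```text
t: 7.62
tcp_pos: [0.5316, 0.2334, 0.1802]
tool_rot: [0.943, 0.332, -0.007, -0.002]
force: [-0.8, -0.1, -1.4]
finger_gap: 0.148
```

```bash
python3 st.py; python3 -c "
from h import *
print(np.round(R.from_quat(manip.sense()['tool_rot']).as_matrix(),4))"
```

```text
7.625 [0.5316 0.2334 0.1802] yaw 0.6762663118060315 [-0.8 -0.1 -1.4] 0.14794296193376763 1.11
[[ 0.7799  0.6258 -0.0144]
 [ 0.6258 -0.78   -0.0018]
 [-0.0124 -0.0075 -0.9999]]
```

Emit:
send_rows(commands=[{"delta_pos": [0.9,1.5,0],"yaw": 0.014},{"delta_pos": [0.7,1.3,0],"yaw": 0},{"delta_pos": [0,0,0],"yaw": 0},{"delta_pos": [0,0,0],"yaw": 0}])

```text
t: 8.12
tcp_pos: [0.5473, 0.2622, 0.1778]
tool_rot: [0.941, 0.338, -0.01, -0.001]
force: [-0.2, -0.5, -0.9]
finger_gap: 0.145
```

```bash
python3 st.py
```

```text
8.125 [0.5473 0.2622 0.1778] yaw 0.6904670363921878 [-0.2 -0.5 -0.9] 0.14476658654709654 1.14
```

Emit:
send_rows(commands=[{"delta_pos": [0.25,0.25,-1],"yaw": 0},{"delta_pos": [0,0,-1.2],"yaw": 0},{"delta_pos": [0,0,0],"yaw": 0},{"delta_pos": [0,0,0],"yaw": 0}])

```text
t: 8.62
tcp_pos: [0.5495, 0.2632, 0.1538]
tool_rot: [0.941, 0.337, -0.01, -0.001]
force: [-0.5, -0.1, -1.2]
finger_gap: 0.148
```

```bash
python3 st.py;python3 - <<'E'
from h import *
s=manip.sense();w=manip.snapshot("wrist");d=manip.snapshot("side")
cv2.imwrite("pics/w4.png",w);cv2.imwrite("pics/s4.png",d)
S=cam("side");p=proj(S,[[.5497,.2648,.113],[.5497,.2648,.083],[*s["tcp_pos"][:2],s["tcp_pos"][2]-.0275]]);print(p)
Wp=proj(cam("wrist",s),[np.array([*s["tcp_pos"][:2],s["tcp_pos"][2]+.0225])+.0*0+k*np.array([np.cos(.69),np.sin(.69),0]) for k in(.004,.032)]+[[.5497,.2648,.083]]);print(Wp)
x,y=np.int32(p[0]);a=cv2.resize(d[y-50:y+50,x-40:x+40],(480,600),interpolation=cv2.INTER_CUBIC);print(x-40,y-50)
u,v=np.int32(Wp[1]);b=cv2.resize(w[v-40:v+110,u-40:u+40],(320,600),interpolation=cv2.INTER_CUBIC);print(u-40,v-40)
cv2.imwrite("pics/c4.png",np.hstack([a,b]))
E
```

```text
8.625 [0.5495 0.2632 0.1538] yaw 0.6881868914063293 [-0.5 -0.1 -1.2] 0.1479010486094112 1.14
[[295.59390831 230.00782073]
 [295.12350145 239.70077153]
 [295.91915511 225.23031364]]
[[280.11599294 290.36172214]
 [279.79858592 228.70780686]
 [280.34077286 217.27396111]]
255 180
239 188
```

View pics/c4.png

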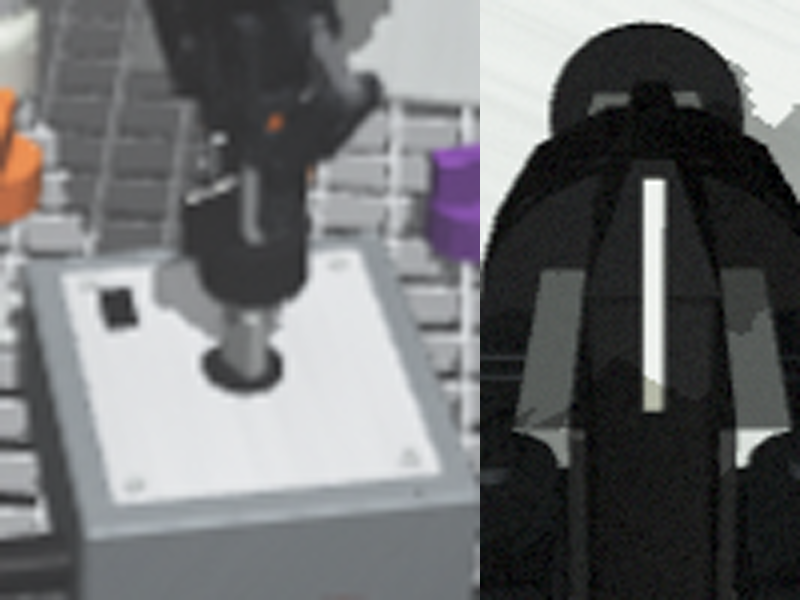

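The side crop shows the knob leaning slightly: the tool picked up a tilt of about 2° between gripping and now. The white line at px 282 against a predicted 280 puts the knob about 0.75 mm to the tool's +y. I'll back off briefly and try to undo the tilt, since a move that includes yaw seems to bring it in.

Emit:
send_rows(commands=[{"delta_pos": [0,0,2],"yaw": 0},{"delta_pos": [0,-2,1],"yaw": 0.001},{"delta_pos": [0,-4,0],"yaw": 0.001},{"delta_pos": [0,-4,0],"yaw": 0.001},{"delta_pos": [0,-4,0],"yaw": 0.001},{"delta_pos": [0,0,0],"yaw": 0},{"delta_pos": [0,0,0],"yaw": 0}])

```text
t: 9.6
tcp_pos: [0.5487, 0.1144, 0.1867]
tool_rot: [0.941, 0.339, -0.009, 0.0]
force: [0.7, 0.0, -0.1]
finger_gap: 0.152
```

```bash
cat >> st.py <<'E'
M=R.from_quat(s["tool_rot"]).as_matrix();z=M[:2,2]
g=R.from_quat([.985,.171,.009,.006]).as_matrix();k=M@g.T@np.array([0,0,-1]) # knob's down axis now, if upright when gripped
print("tool z xy",np.round(z,4),"knob down xy",np.round(k[:2],4),"mouth",np.round(s["tcp_pos"]+.0275*k,4))
E
python3 st.py
```

```text
9.6 [0.5487 0.1144 0.1867] yaw 0.6925088653251028 [ 0.7  0.  -0.1] 0.15239584210704565 0.89
tool z xy [-0.0173 -0.0064] knob down xy [-0.0389 -0.005 ] mouth [0.5477 0.1143 0.1593]
```

Emit:
send_rows(commands=[{"delta_pos": [0,0,0],"yaw": -0.08},{"delta_pos": [0,0,0],"yaw": -0.08},{"delta_pos": [0,0,0],"yaw": -0.08},{"delta_pos": [0,0,0],"yaw": 0},{"delta_pos": [0,0,0],"yaw": 0}])

```text
t: 10.22
tcp_pos: [0.5479, 0.1181, 0.187]
tool_rot: [0.974, 0.224, -0.009, -0.001]
force: [-0.6, 0.0, -0.9]
finger_gap: 0.148
```

```bash
python3 st.py
```

```text
10.225 [0.5479 0.1181 0.187 ] yaw 0.4527541636526973 [-0.6  0.  -0.9] 0.1477657624120914 1.13
tool z xy [-0.0181 -0.0015] knob down xy [-0.0387  0.0051] mouth [0.5468 0.1182 0.1595]
```

Emit:
send_rows(commands=[{"delta_pos": [0,2,0],"yaw": -0.035},{"delta_pos": [0,4,0],"yaw": -0.035},{"delta_pos": [0,4,0],"yaw": -0.035},{"delta_pos": [0,2,0],"yaw": -0.035},{"delta_pos": [0,0,0],"yaw": 0},{"delta_pos": [0,0,0],"yaw": 0}])

```text
t: 10.98
tcp_pos: [0.5475, 0.2418, 0.1868]
tool_rot: [0.988, 0.157, -0.009, -0.002]
force: [-0.2, -0.8, -0.7]
finger_gap: 0.145
```

```bash
python3 st.py
```

```text
10.975 [0.5475 0.2418 0.1868] yaw 0.31549925434232723 [-0.2 -0.8 -0.7] 0.14507159690057803 1.48
tool z xy [-0.0179  0.0003] knob down xy [-0.0374  0.0096] mouth [0.5465 0.2421 0.1593]
```

Emit:
send_rows(commands=[{"delta_pos": [0,0,4],"yaw": 0},{"delta_pos": [0,0,4],"yaw": 0},{"delta_pos": [0,0,0],"yaw": 0},{"delta_pos": [0,0,0],"yaw": 0},{"delta_pos": [0,0,-3],"yaw": 0.08},{"delta_pos": [0,0,-3],"yaw": 0.08},{"delta_pos": [0,0,0],"yaw": 0.08},{"delta_pos": [0,0,0],"yaw": 0},{"delta_pos": [0,0,0],"yaw": 0}])

```text
t: 12.1
tcp_pos: [0.5429, 0.2337, 0.1986]
tool_rot: [0.961, 0.275, -0.017, 0.0]
force: [-0.8, -0.3, -0.8]
finger_gap: 0.148
```

```bash
python3 st.py
```

```text
12.1 [0.5429 0.2337 0.1986] yaw 0.5568822194419696 [-0.8 -0.3 -0.8] 0.14805307459947903 1.23
tool z xy [-0.033  -0.0099] knob down xy [-0.0542 -0.0055] mouth [0.5414 0.2336 0.1712]
```

Emit:
send_rows(commands=[{"delta_pos": [0,0,4],"yaw": 0.03},{"delta_pos": [0,0,4],"yaw": 0.03},{"delta_pos": [0,0,4],"yaw": 0.03},{"delta_pos": [0,0,0],"yaw": 0},{"delta_pos": [0,0,0],"yaw": 0},{"delta_pos": [0,0,0],"yaw": 0}])

```text
t: 12.85
tcp_pos: [0.5407, 0.2325, 0.3189]
tool_rot: [0.948, 0.316, -0.02, 0.001]
force: [-0.4, 0.0, -1.4]
finger_gap: 0.145
```

```bash
python3 st.py
```

```text
12.85 [0.5407 0.2325 0.3189] yaw 0.6442002946071611 [-0.4  0.  -1.4] 0.1449964186735414 1.15
tool z xy [-0.0372 -0.0146] knob down xy [-0.0587 -0.0121] mouth [0.5391 0.2322 0.2915]
```

Emit:
send_rows(commands=[{"delta_pos": [0,0,-4],"yaw": 0},{"delta_pos": [0,0,-4],"yaw": 0},{"delta_pos": [0,0,-4],"yaw": 0},{"delta_pos": [0,0,0],"yaw": 0.02},{"delta_pos": [0,0,0],"yaw": 0.02},{"delta_pos": [0,0,0],"yaw": 0}])

```text
t: 13.6
tcp_pos: [0.5393, 0.2321, 0.1932]
tool_rot: [0.942, 0.336, -0.022, 0.001]
force: [0.1, -0.2, -0.5]
finger_gap: 0.149
```

```bash
python3 st.py
```

```text
13.6 [0.5393 0.2321 0.1932] yaw 0.6856897060124991 [ 0.1 -0.2 -0.5] 0.14903620591936037 1.11
tool z xy [-0.0411 -0.0173] knob down xy [-0.0627 -0.0157] mouth [0.5376 0.2316 0.1658]
```

Emit:
send_rows(commands=[{"delta_pos": [0,0,0],"yaw": -0.02},{"delta_pos": [0,0,0],"yaw": -0.02},{"delta_pos": [0,0,0],"yaw": -0.02},{"delta_pos": [0,0,0],"yaw": -0.02},{"delta_pos": [0,0,0],"yaw": -0.02},{"delta_pos": [0,0,0],"yaw": -0.02},{"delta_pos": [0,0,0],"yaw": 0}])

```text
t: 14.48
tcp_pos: [0.5412, 0.2325, 0.1968]
tool_rot: [0.961, 0.275, -0.019, 0.0]
force: [0.2, 0.5, -0.4]
finger_gap: 0.151
```

```bash
python3 st.py; python3 -c "
from h import *
s=manip.sense();print(np.round(s['q'],4),np.round(s['qd'],4))"
```

```text
14.475 [0.5412 0.2325 0.1968] yaw 0.5569432517343411 [ 0.2  0.5 -0.4] 0.15077014149777893 1.23
tool z xy [-0.0362 -0.011 ] knob down xy [-0.0574 -0.0066] mouth [0.5396 0.2324 0.1693]
[ 0.2178  0.5348  1.5322 -0.0033  1.1123  1.2333] [-0.0002  0.002   0.0017  0.     -0.0007  0.0057]
```

Emit:
send_rows(commands=[{"delta_pos": [0,0,0],"yaw": 0.18},{"delta_pos": [0,0,0],"yaw": -0.02},{"delta_pos": [0,0,0],"yaw": -0.02},{"delta_pos": [0,0,0],"yaw": -0.02},{"delta_pos": [0,0,0],"yaw": -0.02},{"delta_pos": [0,0,0],"yaw": -0.02},{"delta_pos": [0,0,0],"yaw": -0.02},{"delta_pos": [0,0,0],"yaw": -0.02},{"delta_pos": [0,0,0],"yaw": -0.02},{"delta_pos": [0,0,0],"yaw": 0}])

```text
t: 15.72
tcp_pos: [0.5412, 0.2324, 0.1965]
tool_rot: [0.961, 0.277, -0.019, 0.0]
force: [-1.2, -0.6, -0.7]
finger_gap: 0.148
```

```bash
python3 st.py
```

```text
15.725 [0.5412 0.2324 0.1965] yaw 0.5625763908504751 [-1.2 -0.6 -0.7] 0.14813924544689108 1.23
tool z xy [-0.0367 -0.0113] knob down xy [-0.0579 -0.007 ] mouth [0.5396 0.2322 0.169 ]
```

Emit:
send_rows(commands=[{"delta_pos": [0,0,4],"yaw": 0},{"delta_pos": [0,0,5],"yaw": 0},{"delta_pos": [0,0,4],"yaw": 0},{"delta_pos": [0,0,2],"yaw": 0},{"delta_pos": [0,0,0],"yaw": 0},{"delta_pos": [0,0,0],"yaw": 0},{"delta_pos": [0,0,0],"yaw": 0},{"delta_pos": [0,0,0],"yaw": 0}])

```text
t: 16.73
tcp_pos: [0.5379, 0.2316, 0.3464]
tool_rot: [0.961, 0.277, -0.024, 0.0]
force: [-0.5, -0.3, -0.5]
finger_gap: 0.147
```

Emit:
send_rows(commands=[{"delta_pos": [0,0,-3],"yaw": 0},{"delta_pos": [0,0,-5],"yaw": 0},{"delta_pos": [0,0,-5],"yaw": 0},{"delta_pos": [0,0,-2],"yaw": 0},{"delta_pos": [0,0,0],"yaw": 0},{"delta_pos": [0,0,0],"yaw": 0.03},{"delta_pos": [0,0,0],"yaw": 0.03},{"delta_pos": [0,0,0],"yaw": 0.03},{"delta_pos": [0,0,0],"yaw": 0.03},{"delta_pos": [0,0,0],"yaw": 0}])

```text
t: 17.98
tcp_pos: [0.5394, 0.232, 0.1938]
tool_rot: [0.941, 0.338, -0.021, 0.002]
force: [0.3, -0.2, -1.1]
finger_gap: 0.145
```

```bash
python3 st.py
```

```text
17.975 [0.5394 0.232  0.1938] yaw 0.6907720401642892 [ 0.3 -0.2 -1.1] 0.14538140530205532 1.11
tool z xy [-0.0384 -0.0178] knob down xy [-0.0599 -0.0163] mouth [0.5378 0.2315 0.1664]
```

Moves don't undo the tilt reliably; it is now about 3.4°. The bore has 1 mm clearance and the spindle a 2 mm taper, so the knob can still be started on. If it stays crooked, I can let it settle upright on the spindle and re-grip it there before pressing.

Emit:
send_rows(commands=[{"delta_pos": [0.4,1.1,0],"yaw": 0},{"delta_pos": [0.4,1.1,0],"yaw": 0},{"delta_pos": [0.3,0.9,-1],"yaw": 0},{"delta_pos": [0,0,-1],"yaw": 0},{"delta_pos": [0,0,0],"yaw": 0},{"delta_pos": [0,0,0],"yaw": 0}])

```text
t: 18.73
tcp_pos: [0.5507, 0.2657, 0.1715]
tool_rot: [0.941, 0.339, -0.022, 0.002]
force: [0.4, -0.0, -0.4]
finger_gap: 0.146
```

```bash
python3 st.py
```

```text
18.725 [0.5507 0.2657 0.1715] yaw 0.6916333909080945 [ 0.4 -0.  -0.4] 0.14572195302425142 1.15
tool z xy [-0.0397 -0.0181] knob down xy [-0.0613 -0.0166] mouth [0.5491 0.2653 0.144 ]
```

Emit:
send_rows(commands=[{"delta_pos": [0.05,0,-1],"yaw": 0},{"delta_pos": [0,0,-1],"yaw": 0},{"delta_pos": [0,0,-0.6],"yaw": 0},{"delta_pos": [0,0,0],"yaw": 0}])

```text
t: 19.23
tcp_pos: [0.5511, 0.265, 0.1436]
tool_rot: [0.941, 0.338, -0.022, 0.002]
force: [1.0, -0.1, -0.0]
finger_gap: 0.148
```

```bash
python3 st.py
```

```text
19.225 [0.5511 0.265  0.1436] yaw 0.6906208733527306 [ 1.  -0.1 -0. ] 0.14775569062614413 1.15
tool z xy [-0.0404 -0.0183] knob down xy [-0.0619 -0.0168] mouth [0.5494 0.2645 0.1161]
```

Emit:
send_rows(commands=[{"delta_pos": [0,0.08,-0.3],"yaw": 0},{"delta_pos": [0,0,-0.3],"yaw": 0},{"delta_pos": [0,0,-0.3],"yaw": 0},{"delta_pos": [0,0,0],"yaw": 0}])

```text
t: 19.73
tcp_pos: [0.5515, 0.266, 0.1344]
tool_rot: [0.941, 0.338, -0.021, 0.002]
force: [-0.1, 0.5, -0.2]
finger_gap: 0.148
```

```bash
python3 st.py
```

```text
19.725 [0.5515 0.266  0.1344] yaw 0.6906468499217993 [-0.1  0.5 -0.2] 0.14761390058610369 1.16
tool z xy [-0.0391 -0.018 ] knob down xy [-0.0607 -0.0165] mouth [0.5499 0.2655 0.107 ]
```

The mouth is 6 mm below the spindle's tip with no contact force, so the bore has gone on. Continuing.

Emit:
send_rows(commands=[{"delta_pos": [-0.06,0,-0.3],"yaw": 0},{"delta_pos": [0,0,-0.3],"yaw": 0},{"delta_pos": [0,0,-0.3],"yaw": 0},{"delta_pos": [0,0,0],"yaw": 0}])

```text
t: 20.23
tcp_pos: [0.5512, 0.2661, 0.1251]
tool_rot: [0.941, 0.338, -0.021, 0.002]
force: [0.3, -0.2, -0.9]
finger_gap: 0.149
```

```bash
python3 st.py
```

```text
20.225 [0.5512 0.2661 0.1251] yaw 0.6906555740691387 [ 0.3 -0.2 -0.9] 0.14868081561732702 1.16
tool z xy [-0.0383 -0.0177] knob down xy [-0.0598 -0.0162] mouth [0.5496 0.2657 0.0976]
```

Emit:
send_rows(commands=[{"delta_pos": [-0.03,0,-0.25],"yaw": 0},{"delta_pos": [0,0,-0.2],"yaw": 0},{"delta_pos": [0,0,0],"yaw": 0}])

```text
t: 20.6
tcp_pos: [0.5511, 0.2662, 0.1205]
tool_rot: [0.941, 0.338, -0.021, 0.002]
force: [-0.0, -0.9, 0.2]
finger_gap: 0.143
```

```bash
python3 st.py
```

```text
20.6 [0.5511 0.2662 0.1205] yaw 0.6906117233108876 [-0.  -0.9  0.2] 0.14274671114567875 1.16
tool z xy [-0.0378 -0.0175] knob down xy [-0.0593 -0.016 ] mouth [0.5495 0.2657 0.0931]
```

Emit:
send_rows(commands=[{"delta_pos": [0,0,0],"yaw": 0},{"delta_pos": [0,0,0],"yaw": 0},{"delta_pos": [0,0,0],"yaw": 0},{"delta_pos": [0,0,0],"yaw": 0}], grip=0.2)

```text
t: 21.1
tcp_pos: [0.5511, 0.2661, 0.1208]
tool_rot: [0.941, 0.338, -0.021, 0.002]
force: [0.0, -0.0, -1.2]
finger_gap: 0.398
```

```bash
python3 st.py; python3 - <<'E'
from h import *
w=manip.snapshot("wrist");d=manip.snapshot("side")
cv2.imwrite("pics/w5.png",w);cv2.imwrite("pics/s5.png",d)
a=cv2.resize(d[190:270,255:335],(480,480),interpolation=cv2.INTER_CUBIC)
b=cv2.resize(w[170:330,225:335],(330,480),interpolation=cv2.INTER_CUBIC)
cv2.imwrite("pics/c5.png",np.hstack([a,b])[:,:800])
E
```

```text
21.1 [0.5511 0.2661 0.1208] yaw 0.6906858757770491 [ 0.  -0.  -1.2] 0.3980419525190486 1.16
tool z xy [-0.0376 -0.0177] knob down xy [-0.0592 -0.0161] mouth [0.5495 0.2657 0.0934]
```

View pics/c5.png

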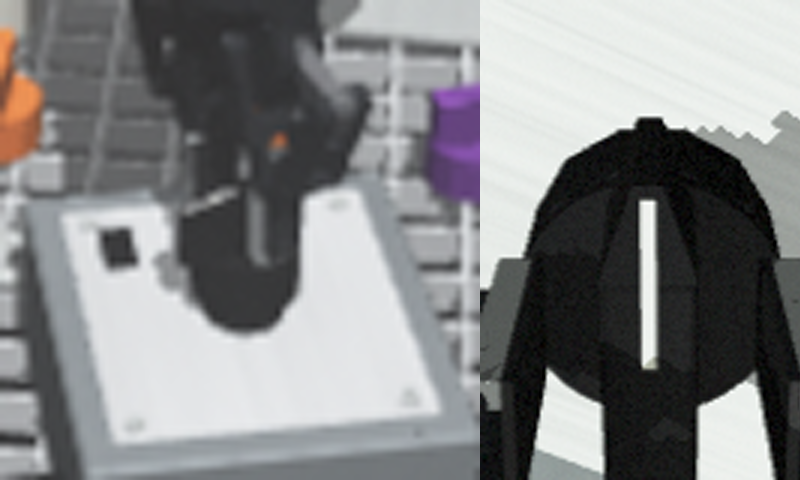

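The knob sits upright on the spindle, covering the collar, with its line (px x=281) straight along the tool. The gap has opened around the bar. I'll re-grip here and then press.

Emit:
send_rows(commands=[{"delta_pos": [0,0,0],"yaw": 0},{"delta_pos": [0,0,0],"yaw": 0},{"delta_pos": [0,0,0],"yaw": 0},{"delta_pos": [0,0,0],"yaw": 0}], grip=1, force=90)

```text
t: 21.7
tcp_pos: [0.5512, 0.2661, 0.1211]
tool_rot: [0.941, 0.338, -0.021, 0.002]
force: [-0.6, -0.3, 0.7]
finger_gap: 0.141
```

```bash
python3 st.py
```

```text
21.7 [0.5512 0.2661 0.1211] yaw 0.6907159294553631 [-0.6 -0.3  0.7] 0.14088868567664084 1.16
tool z xy [-0.0374 -0.0176] knob down xy [-0.0589 -0.0161] mouth [0.5496 0.2657 0.0937]
```

Emit:
send_rows(commands=[{"delta_pos": [0,0,-0.2],"yaw": 0},{"delta_pos": [0,0,-0.2],"yaw": 0},{"delta_pos": [0,0,0],"yaw": 0}])

```text
t: 22.08
tcp_pos: [0.5512, 0.2661, 0.1193]
tool_rot: [0.941, 0.338, -0.02, 0.002]
force: [-2.0, -1.1, 5.6]
finger_gap: 0.143
```

```bash
python3 st.py
```

```text
22.075 [0.5512 0.2661 0.1193] yaw 0.6909115712155462 [-2.  -1.1  5.6] 0.14293672179417743 1.16
tool z xy [-0.0369 -0.0178] knob down xy [-0.0584 -0.0163] mouth [0.5496 0.2657 0.0918]
```

The force now shows the spindle's spring preload, so the knob is home. Pressing to the stop.

Emit:
send_rows(commands=[{"delta_pos": [0,0,-0.3],"yaw": 0},{"delta_pos": [0,0,-0.3],"yaw": 0},{"delta_pos": [0,0,-0.3],"yaw": 0},{"delta_pos": [0,0,-0.3],"yaw": 0}])

```text
t: 22.58
tcp_pos: [0.5513, 0.2662, 0.1128]
tool_rot: [0.941, 0.339, -0.02, 0.002]
force: [-2.9, -1.6, 17.1]
finger_gap: 0.144
```

```bash
python3 st.py
```

```text
22.575 [0.5513 0.2662 0.1128] yaw 0.6915514436441927 [-2.9 -1.6 17.1] 0.14400284757365286 1.16
tool z xy [-0.0353 -0.018 ] knob down xy [-0.0569 -0.0165] mouth [0.5497 0.2657 0.0854]
```

Emit:
send_rows(commands=[{"delta_pos": [0,0,-0.3],"yaw": 0},{"delta_pos": [0,0,-0.3],"yaw": 0}])

```text
t: 22.82
tcp_pos: [0.5514, 0.2662, 0.1128]
tool_rot: [0.941, 0.339, -0.019, 0.003]
force: [-3.9, -1.4, 18.1]
finger_gap: 0.141
```

```bash
python3 st.py
```

```text
22.825 [0.5514 0.2662 0.1128] yaw 0.6920173762755994 [-3.9 -1.4 18.1] 0.1414952546113276 1.16
tool z xy [-0.0341 -0.0183] knob down xy [-0.0557 -0.0168] mouth [0.5499 0.2658 0.0853]
```

Emit:
send_rows(commands=[{"delta_pos": [0,0,-0.45],"yaw": 0},{"delta_pos": [0,0,-0.45],"yaw": 0}])

```text
t: 23.08
tcp_pos: [0.5515, 0.2663, 0.1127]
tool_rot: [0.94, 0.339, -0.018, 0.003]
force: [-6.1, -2.4, 27.2]
finger_gap: 0.143
```

```bash
python3 st.py; python3 - <<'E'
from h import *
w=manip.snapshot("wrist");d=manip.snapshot("side")
a=cv2.resize(d[190:270,255:335],(480,480),interpolation=cv2.INTER_CUBIC)
b=cv2.resize(w[170:330,225:335],(330,480),interpolation=cv2.INTER_CUBIC)
cv2.imwrite("pics/c6.png",np.hstack([a,b])[:,:800])
E
python3 st.py
```

```text
23.075 [0.5515 0.2663 0.1127] yaw 0.6927814965423891 [-6.1 -2.4 27.2] 0.14338511165567758 1.16
tool z xy [-0.0322 -0.0187] knob down xy [-0.0537 -0.0172] mouth [0.55   0.2658 0.0852]
23.175 [0.5515 0.2663 0.1127] yaw 0.6928788934425685 [-6.7 -2.6 24.6] 0.14188307555782576 1.16
tool z xy [-0.032  -0.0187] knob down xy [-0.0536 -0.0172] mouth [0.55   0.2658 0.0852]
```

View pics/c6.png

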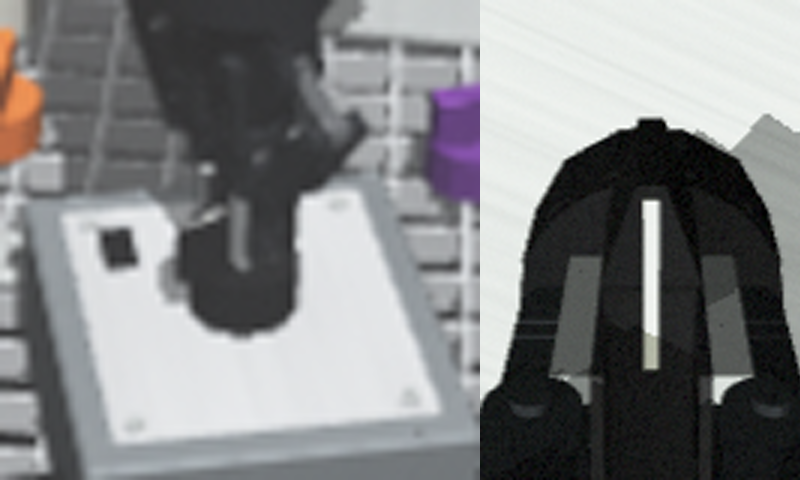

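The height holds at .1127 while the force rises from 18 to 27 N, so this is a hard stop. The mouth is at about .085, as expected at the stop. The picture shows the knob gripped, upright and on the spindle. Handing in.

```bash
python3 -c "
from h import *
print(manip.sign_off())"; python3 st.py
```

```text
the job is handed in; nothing more can be done
None
the job is handed in; nothing more can be done
```

I put the pointer knob on the D-shaped spindle with its flats matched and pressed it to the stop. I handed the job in at about 23.2 s, with the knob still gripped at 90 N and pressed down with about 25 N.

**Checks that agree:**
- **Insertion:** the bore slid on to full depth with no measurable force. The force then showed the spring's preload of about 6.5 N, which means the knob was fully home.
- **Stop:** the tool went down about 8 mm more and stopped at z = 0.1127, while the push rose from 18 to 27 N. The knob's mouth works out at about 0.085 m, as expected at the stop.
- **Angle:** the tool's yaw was 0.69 rad, against 0.68–0.72 rad measured for the spindle's flat.

**What did not go as planned:**
- **Tilt:** the tool picked up a tilt of about 2–3° on the way, and the moves I tried did not remove it. I slid the knob on to its home depth, let go briefly so it could stand upright on the spindle, gripped it again and then pressed.
- **Side force:** the tool was still tilted about 2° at the end, with roughly 7 N of sideways force. The knob itself looked upright in the side picture, but I could not measure its tilt precisely.

I did not touch the star knob, jar, drum, spanner or the coloured look-alikes. I did not take a final picture to check them.

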